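# Put the saw's brass setup bars back in their case and snap the cover on

### The job

The saw is set up: put the three square brass setup bars away in the black case, each lying flat in the slot of its own width. Leave the grey bar and the six-sided brass rod where they lie; they are not part of the set. Then put the blue cover on the case and press it down until both ends have clicked in under their clips and it sits flush all round.

Things in the scene. Friction and masses are not known exactly. Their poses are not given: they have to be found in the camera images.
- bar_large: Square brass bar, 28 x 28 mm, 80 mm long: the thickest of the three; three dark dimples near one end of its upper face. Lies flat. Origin at its middle, 14 mm above its underside; y runs along its length, z up. The saw blade near the bars stands 60 mm high; the fence between them and the case 71 mm.
- bar_medium: Square brass bar, 20 x 20 mm, 80 mm long: the middle one of the three; two dark dimples near one end of its upper face. Lies flat. Origin at its middle, 10 mm above its underside; y runs along its length, z up.
- bar_small: Square brass bar, 12 x 12 mm, 80 mm long: the thinnest of the three; one dark dimple near one end of its upper face. Lies flat. Origin at its middle, 6 mm above its underside; y runs along its length, z up.
- grey_bar: Look-alike, to be left: square bar of silver-grey aluminium, 20 x 20 mm, 80 mm long. Origin at its middle, 10 mm above its underside; y along its length.
- hex_rod: Look-alike, to be left: six-sided (hexagonal) rod of brass, 18 mm across flats, 94 mm long, lying on a flat. Origin at its middle, 9 mm above its underside; y along its length.
- case: Open black case, grey inside, fixed, 182 (x) x 120 (y) x 36 mm high, walls 4. Origin: centre of its underside. In mm: three slots along y, 88 mm long, 6 mm wider than their bars: x=-43 (large, floor z=5), x=+7 (medium, floor 9), x=+51 (small, floor 13); a bar at home has its middle at z=19. Lands between slots 20 high; finger trough at y=-22..22, floor z=5; end walls inside at x=-87, +87.
- clip_front (a joint): Red spring clip at the case's -x end, 36 mm wide, top 56 mm above the case's underside; rad, 0 = upright, grows as it tilts outward. Its inner face slopes; the cover laid on rests on both slopes, 10 mm too high. Some 7 to 10 N down on that end (about double at the middle) spreads it until its nose snaps over the plate's edge.
- clip_back (a joint): The same kind of clip at the case's +x end; rad, 0 = upright, grows as it tilts outward.
- cover: Loose blue cover, right way up: plate 182 (x) x 120 (y) x 4 mm, a tapered rim 14 mm deep under it that enters the case, a grip rib on top in the middle, 22 mm thick (x), 64 long (y), 24 high. Origin: centre of the rim's lower edge; plate top z=18, rib top z=42. Fits either way round. Pressed home its origin is 22 mm above the case's underside. Thumb pads at x=-70, +70, y=0.

How it is judged:
By the outcome, as a careful person would: the job done as asked, in the order asked, and still so for the second after the job is handed in, with the robot touching nothing.
It also fails if it takes over 112 s, if anything falls off the work surface, if the arm or the gripper's body presses on something with over 40 N, if the wrist force passes 120 N, or if a joint passes its speed limit or range.

### The arm

A 6-joint arm with a two-finger parallel gripper is mounted at the origin on a cart in front of the work surface, level with it; the furniture and walls round the work are solid. World frame = base frame: x ahead of the robot, y to its left, z up, the work surface at z = 0. Lengths are in m, angles in rad, forces in N, time in s.
With the tool pointing down it reaches from about 0.3 to 0.775 m from the base axis. Payload 14.6 kg.
Tool frame: the origin (TCP) lies at the very end of the fingers, on their centre line; the grasp point (between the pads) lies 19 mm behind it; z points along the fingers, y is the line along which they close (so a half turn about z gives the same grasp; the last joint's range is limited). The gripper opens to 94 mm and grips with 3 to 60 N. Pads are 16 mm wide; open, the fingers measure 119 mm over their backs; the gripper's body (75 mm by 177 mm) begins 78 mm behind the grasp point.
Start: joints at [1.108, 0.3, 1.521, -0, 1.321, -0.067], TCP at [0.212, 0.507, 0.205] pointing down, gripper open.
Joint ranges: [-3.03, 3.03], [-0.79, 2.21], [0.23, 2.52], [-1.04, 4.18], [0, 3.07], [-2.55, 2.55]. Speed limits (rad/s): [2.22, 2.22, 2.57, 3.14, 3.14, 3.14].

### API

Orientations are given as [roll, pitch, yaw] about the fixed x, y, z axes, in that order (R = Rz(yaw) Ry(pitch) Rx(roll)).
In Python, from station import * gives the robot as it stands.
- The arm moves only by the tool jog_arm, never from a script. Its argument "rows" is a list of rows, each a list of 3 entries, a list of its own where there are three numbers: the shift along the tool's x, y, z in m, then the turn about the tool's z in degrees, then the finger opening in m, from 0 to 0.094. A call has 1 to 12 rows; each row shifts and turns the commanded pose from where the row before left it, along the tool's axes as they then stand; what a row does not reach is not made up. A row lasts 1/12 s, in which the tool goes at most 41.7 mm and 7.16 degrees, less where a joint would pass 70% of its speed; a pose out of reach is approached as far as the arm can. A call is refused whole if a number of a shift passes 0.0417 or a number of a turn 7.16, either way. A call with a gripper value outside its range is refused whole. The fingers move at their own pace and stop on an object; "squeeze" is the grip in N (left out, the last holds). Time passes only in rows, so rows that do not move let the fingers close. It gives the time, the measured TCP pose, the force, the opening and the grip force at its end, in the units of the state.
- get_obs(): the state, without advancing time (a new reading comes with each control period).
- camera(name): name is "side" or "top" or "wrist"; returns a dict with "image" (400x640x3 uint8, red, green, blue), "range_z" (400x640 float32, m along the optical axis (not along the pixel's ray), 0 where there is no reading), "K" (3x3 intrinsics, pixels), "k1" (the pictures are not rectified: a ray, as slopes to the right and down, at radius r is drawn at 1 + k1 r^2 times it, then the intrinsics apply), "world_from_camera" (4x4, takes a point from camera to world coordinates); the wrist camera has in their place "T_tool_cam" (4x4, takes a point from camera to tool coordinates, whose origin is the TCP and whose axes are the flange's). Camera axes: x right, y up, looking along -z (the intrinsics and any distortion apply to the point x, -y, -z); pixel columns grow to the right and rows downward; lengths in m; the calibration is good to about 2 mm. A picture is of the moment at which its call begins: read the wrist's pose just before it.
- hand_in(): hands the job in; it is judged then, once.
Trained networks look in a picture, given as the dict that the camera call returned (one of the last four; its "shot" number tells which), for a name from the list of things; names that differ only in an ending like _2 or _b are one class to them, and where a whole thing is asked for, a point or a joint stands for the part that bears it (a point fixed in the world has none). Each returns a list of dicts, best first, with "p" (0 to 1); they miss things now and then, are a little off and sometimes report something else, mostly with a low value. They report only what shows in the picture. A call takes as long as a camera call.
- search_frame(label, picture): "at" ([column, row] as shares, 0 to 1, of the picture: columns of its width, rows of its height, amid what is visible of it).
- spot_point(label, picture): "at" ([column, row] as shares, 0 to 1, of the picture: columns of its width, rows of its height: a listed point, or the origin of a listed thing).
The state is a dict: "time_s": time; "qpos": joint angles; "joint_vel": joint speeds; "tau": joint torques, N m; "ee_pos": TCP position; "eef_rot": TCP orientation; "force": force on the tool from outside, world axes, zero at the start; "moment": the same for the moment, N m; "grip_width": finger opening in m; "grip_force": force on a finger pad.
Only numpy, scipy, OpenCV 4.12 (cv2) and the standard library are available. Lean on these libraries where they do the work, as an engineer would, in place of code of your own. Each camera call takes 0.05 s, during which the arm holds its last target. There are 200 camera calls.

## Working session

There is one attempt and no reset: what is moved stays moved. The work goes in short steps, Python scripts to look and compute and a tool call to move; the robot and the scene stay as the last step left them, time stands still between calls to the robot, and variables do not carry over. Pictures are saved under pics/ and viewed, at most 14 in all, crops included, and the job is handed in when it is done.

Besides the shell and the picture viewer there is one more tool, called after "Call:" as name(argument=value, ...), one argument or row to a line, values as JSON. jog_arm: Moves the arm, as the interface text tells. Its arguments: {"type":"object","properties":{"rows":{"type":"array","items":{"type":"array"}},"squeeze":{"type":"number"}},"required":["rows"]}

```bash
mkdir -p pics
cat > h.py <<'E'
from station import *
import numpy as np, cv2
from scipy.spatial.transform import Rotation as R
def shoot(name):
    o=get_obs(); p=camera(name)
    if name=="wrist":
        T=np.eye(4); T[:3,:3]=R.from_euler('xyz',o['eef_rot']).as_matrix(); T[:3,3]=o['ee_pos']
        p['W']=T@np.array(p['T_tool_cam'])
    else: p['W']=np.array(p['world_from_camera'])
    return p
def save(p,f): cv2.imwrite('pics/'+f,cv2.cvtColor(p['image'],cv2.COLOR_RGB2BGR))
def cloud(p):
    K=np.array(p['K']);h,w=p['range_z'].shape
    u,v=np.meshgrid(np.arange(w),np.arange(h))
    uv=np.stack([u,v],-1).reshape(-1,1,2).astype(np.float64)
    s=cv2.undistortPoints(uv,K,np.array([p['k1'],0,0,0.])).reshape(h,w,2)
    d=p['range_z']
    P=np.stack([s[...,0]*d,-s[...,1]*d,-d],-1)
    X=P@p['W'][:3,:3].T+p['W'][:3,3]; X[d==0]=np.nan
    return X
def at(p,X,a,n=3):
    c=int(a[0]*640);r=int(a[1]*400)
    return np.nanmedian(X[max(r-n,0):r+n+1,max(c-n,0):c+n+1].reshape(-1,3),axis=0)
E
python3 - <<'E'
from h import *
np.set_printoptions(precision=3,suppress=True)
o=get_obs();print(o['ee_pos'],o['eef_rot'],o['time_s'])
for n in('top','side'):
    p=shoot(n);save(p,n+'0.png');X=cloud(p)
    print(n,p['W'],p['k1'])
    for l in('bar_large','bar_medium','bar_small','grey_bar','hex_rod','case','clip_front','clip_back','cover'):
        for d in search_frame(l,p)[:2]: print(l,round(d['p'],2),np.array(d['at'])*[640,400],at(p,X,d['at']))
E
```

```text
[0.212 0.507 0.205] [-3.14  -0.     2.746] 0.0
top [[-0.028  0.996 -0.089  0.366]
 [-1.    -0.028  0.001 -0.045]
 [-0.001  0.089  0.996  1.193]
 [ 0.     0.     0.     1.   ]] -0.06613732525504136
bar_large 0.69 [276.096 213.08 ] [0.435 0.075 0.028]
bar_medium 0.84 [271.808 164.   ] [0.567 0.087 0.02 ]
bar_small 0.62 [231.296 216.   ] [0.431 0.197 0.011]
grey_bar 0.8 [190.4  170.68] [0.557 0.304 0.02 ]
hex_rod 0.81 [187.2  218.68] [0.429 0.314 0.016]
case 0.74 [458.176 193.   ] [ 0.476 -0.415  0.005]
clip_front 0.37 [475.328 227.68 ] [ 0.383 -0.444  0.046]
cover 0.63 [390.592 181.88 ] [ 0.509 -0.226  0.042]
cover 0.27 [273.472 212.6  ] [0.438 0.083 0.028]
side [[-0.963  0.115 -0.242  0.195]
 [-0.268 -0.43   0.862  0.993]
 [-0.006  0.895  0.445  0.604]
 [ 0.     0.     0.     1.   ]] -0.0153168316897932
bar_large 0.61 [324.288 245.4  ] [0.425 0.109 0.027]
bar_medium 0.61 [279.424 236.4  ] [0.564 0.092 0.022]
bar_small 0.42 [318.208 266.32 ] [0.424 0.183 0.004]
grey_bar 0.62 [253.568 283.68 ] [0.547 0.307 0.021]
hex_rod 0.69 [302.272 295.32 ] [0.424 0.316 0.018]
case 0.65 [346.304 174.6  ] [ 0.476 -0.439  0.016]
clip_front 0.34 [324.48 245.  ] [0.425 0.109 0.027]
clip_back 0.61 [347.904 174.32 ] [ 0.471 -0.439  0.017]
clip_back 0.52 [323.904 242.72 ] [0.431 0.103 0.03 ]
cover 0.65 [327.68 190.12] [ 0.501 -0.214  0.041]
```

View pics/top0.png

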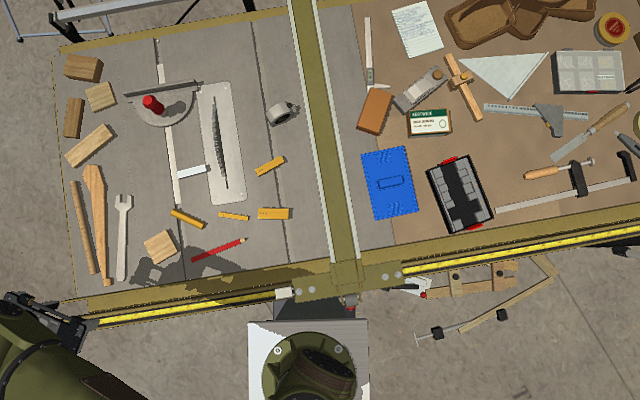

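View pics/side0.png

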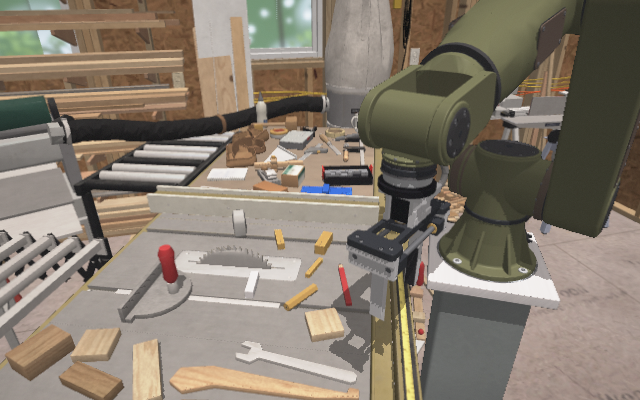

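The top view shows large bar near (273,213), medium (270,165), small (233,215), grey (192,170), hex (187,217). The cover is at (390,183) and the case at (458,193). The fence crosses at column ~330. Next I measure orientations.

```bash
cat >> h.py <<'E'
def rect(pts):
    """world xy pts -> centre, (short,long), yaw(deg) of the long axis in (-90,90]"""
    (c,(w,h),a)=cv2.minAreaRect((pts*1000).astype(np.float32))
    if w>h: w,h=h,w
    else: a+=90
    a=(a+90)%180-90
    return np.round(np.array(c)/1000,4),(round(w,1),round(h,1)),round(a,1)
def blobs(X,mask,box,zlo,zhi,minpx=30,erode=0):
    m=mask&(X[...,0]>box[0])&(X[...,0]<box[1])&(X[...,1]>box[2])&(X[...,1]<box[3])&(X[...,2]>zlo)&(X[...,2]<zhi)
    n,L,s,c=cv2.connectedComponentsWithStats(m.astype(np.uint8))
    out=[]
    for i in range(1,n):
        if s[i,4]>=minpx:
            q=X[L==i]; out.append((rect(q[:,:2]),int(s[i,4]),np.round(np.median(q[:,2]),4),np.round(c[i])))
    return out
E
python3 - <<'E'
from h import *
p=shoot('top');X=cloud(p)
hsv=cv2.cvtColor(p['image'],cv2.COLOR_RGB2HSV);H,S,V=[hsv[...,i] for i in range(3)]
print('brass');[print(b) for b in blobs(X,(H>12)&(H<30)&(S>140),(.35,.65,.02,.36),.003,.06)]
print('blue');[print(b) for b in blobs(X,(H>100)&(H<125)&(S>120),(.35,.65,-.4,-.1),-.01,.06)]
print('case');[print(b) for b in blobs(X,np.ones_like(H,bool),(.3,.65,-.56,-.3),.025,.07)]
print('red');[print(b) for b in blobs(X,((H<8)|(H>172))&(S>150),(.3,.65,-.6,-.3),.0,.08,8)]
print('fence');[print(b) for b in blobs(X,np.ones_like(H,bool),(.3,.65,-.2,.05),.06,.09)]
print('blade');[print(b) for b in blobs(X,np.ones_like(H,bool),(.3,.75,0.05,.4),.035,.09)]
E
```

```text
brass
((array([0.5644, 0.0925]), (24.2, 78.7), -63.0), 227, np.float64(0.02), array([269., 166.]))
((array([0.4275, 0.315 ]), (19.9, 93.4), 64.9), 246, np.float64(0.0167), array([187., 218.]))
((array([0.4354, 0.0832]), (29.9, 80.3), 86.0), 322, np.float64(0.0281), array([273., 213.]))
((array([0.4319, 0.1922]), (12.0, 80.1), 79.0), 124, np.float64(0.012), array([233., 216.]))
blue
((array([ 0.5108, -0.2286]), (125.0, 184.6), 10.5), 3019, np.float64(0.0185), array([389., 183.]))
case
((array([ 0.6414, -0.3448]), (17.7, 89.4), -87.9), 267, np.float64(0.0495), array([433., 130.]))
((array([ 0.4723, -0.4101]), (121.8, 192.5), 18.5), 581, np.float64(0.0351), array([460., 193.]))
red
((array([ 0.5624, -0.3897]), (10.5, 56.9), -68.8), 66, np.float64(0.0487), array([449., 160.]))
((array([ 0.3852, -0.4477]), (14.9, 49.0), -73.9), 70, np.float64(0.049), array([474., 226.]))
fence
((array([ 0.4817, -0.1097]), (14.2, 340.7), 7.9), 660, np.float64(0.0705), array([347., 193.]))
((array([ 0.4773, -0.0493]), (19.2, 350.1), 8.0), 656, np.float64(0.0706), array([322., 196.]))
blade
((array([0.7112, 0.3722]), (18.5, 32.0), -42.2), 89, np.float64(0.0719), array([160., 110.]))
((array([0.6968, 0.0675]), (36.9, 54.5), -59.9), 273, np.float64(0.0636), array([275., 113.]))
((array([0.6333, 0.2309]), (11.1, 124.4), 8.1), 190, np.float64(0.0469), array([216., 140.]))
```

```bash
cat > plan.py <<'E'
import sys; from h import *
# plan.py x y z yawdeg [n]: lists how far to go, in tool axes, row by row
x,y,z,yw=map(float,sys.argv[1:5]); o=get_obs(); Y=np.degrees(o['eef_rot'][2]); P=np.array(o['ee_pos'])
d=np.array([x,y,z])-P; t=-(yw-Y); t=(t+180)%360-180
n=int(sys.argv[5]) if len(sys.argv)>5 else int(max(np.ceil(np.linalg.norm(d)/.0405),np.ceil(abs(t)/7.1)))
print('n',n,'turn',round(t/n,2))
for i in range(n):
    a=np.radians(Y-t/n*i); s=d/n
    print([round(float(v),4) for v in (s[0]*np.cos(a)+s[1]*np.sin(a), s[0]*np.sin(a)-s[1]*np.cos(a), -s[2])])
E
python3 plan.py .43 .11 .22 86 12
python3 - <<'E'
from h import *
p=shoot('wrist');print(np.round(p['T_tool_cam'],3),np.round(p['K']))
E
```

```text
n 12 turn 5.94
[-0.0295, -0.0236, -0.0012]
[-0.0318, -0.0204, -0.0012]
[-0.0337, -0.017, -0.0012]
[-0.0353, -0.0134, -0.0012]
[-0.0365, -0.0097, -0.0012]
[-0.0373, -0.0058, -0.0012]
[-0.0377, -0.0019, -0.0012]
[-0.0377, 0.002, -0.0012]
[-0.0373, 0.0059, -0.0012]
[-0.0365, 0.0097, -0.0012]
[-0.0353, 0.0134, -0.0012]
[-0.0337, 0.017, -0.0012]
[[-0.001  0.967  0.256  0.075]
 [ 1.     0.001 -0.     0.   ]
 [-0.     0.256 -0.967 -0.179]
 [ 0.     0.     0.     1.   ]] [[291.   0. 316.]
 [  0. 291. 197.]
 [  0.   0.   1.]]
```

Call:
jog_arm(
  rows=[
    [[-0.03,-0.024,-0.001],5.94,0.094],
    [[-0.032,-0.02,-0.001],5.94,0.094],
    [[-0.034,-0.017,-0.001],5.94,0.094],
    [[-0.035,-0.013,-0.001],5.94,0.094],
    [[-0.036,-0.01,-0.001],5.94,0.094],
    [[-0.037,-0.006,-0.001],5.94,0.094],
    [[-0.038,-0.002,-0.001],5.94,0.094],
    [[-0.038,0.002,-0.001],5.94,0.094],
    [[-0.037,0.006,-0.001],5.94,0.094],
    [[-0.036,0.01,-0.001],5.94,0.094],
    [[-0.035,0.013,-0.001],5.94,0.094],
    [[-0.034,0.017,-0.001],5.94,0.094],
  ],
)

```text
time_s: 2.1
ee_pos: [0.4304, 0.1089, 0.2178]
eef_rot: [3.141, -0.0, 1.497]
force: [-0.0, 1.0, -0.5]
grip_width: 0.0937
grip_force: 0.0
```

```bash
cat > bars.py <<'E'
from h import *
import sys
p=shoot('wrist');X=cloud(p);save(p,sys.argv[1])
o=get_obs();print(np.round(o['ee_pos'],4),np.round(np.degrees(o['eef_rot']),1),o['time_s'],np.round(o['joint_vel'],2))
hsv=cv2.cvtColor(p['image'],cv2.COLOR_RGB2HSV);H,S,V=[hsv[...,i] for i in range(3)]
for zl,zh in((.0235,.034),(.0155,.0235),(.008,.0155)):
    print(zl);[print(b) for b in blobs(X,(H>12)&(H<30)&(S>120),(.35,.65,.02,.36),zl,zh,200)]
E
python3 bars.py w1.png
```

```text
[0.4327 0.1045 0.2178] [1.799e+02 1.000e-01 8.510e+01] 2.15 [ 0.12 -0.01  0.02  0.01 -0.01 -0.04]
0.0235
((array([0.4352, 0.0824]), (27.2, 80.2), 86.5), 1238, np.float64(0.0275), array([322., 199.]))
0.0155
((array([0.4197, 0.296 ]), (12.5, 54.0), 63.4), 502, np.float64(0.0173), array([295.,  22.]))
((array([0.563 , 0.0905]), (20.4, 79.9), -62.7), 894, np.float64(0.0194), array([417., 185.]))
0.008
((array([0.4268, 0.2934]), (15.3, 60.1), 51.0), 231, np.float64(0.0121), array([301.,  26.]))
((array([0.4324, 0.1902]), (10.6, 77.8), 79.2), 513, np.float64(0.0115), array([314., 114.]))
```

View pics/w1.png

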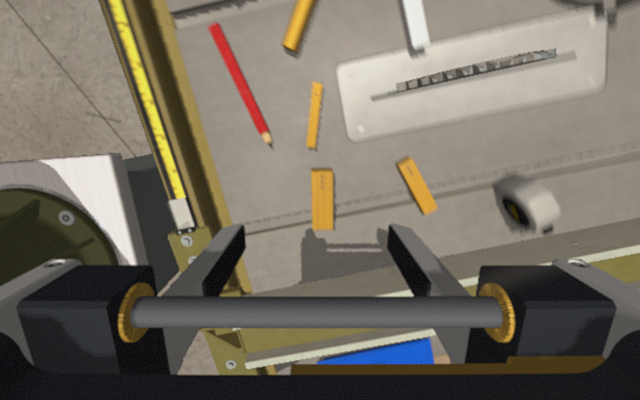

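The large bar is at (322,199), medium (417,185), small (315,114), consistent with the top view. I'll go to the large bar.

```bash
python3 plan.py .4352 .0828 .1 86.3 4
```

```text
n 4 turn -0.3
[-0.0054, 0.0011, 0.0294]
[-0.0054, 0.001, 0.0294]
[-0.0054, 0.001, 0.0294]
[-0.0054, 0.001, 0.0294]
```

Call:
jog_arm(
  rows=[
    [[-0.0054,0.001,0.029],-0.3,0.06],
    [[-0.0054,0.001,0.029],-0.3,0.06],
    [[-0.0054,0.001,0.03],-0.3,0.06],
    [[-0.0054,0.001,0.03],-0.3,0.06],
    [[0,0,0.03],0,0.06],
    [[0,0,0.03],0,0.06],
    [[0,0,0],0,0.06],
    [[0,0,0],0,0.06],
  ],
)

```text
time_s: 2.82
ee_pos: [0.4321, 0.0889, 0.0393]
eef_rot: [-3.139, 0.0, 1.523]
force: [-0.1, 0.2, 0.1]
grip_width: 0.0601
grip_force: 0.0
```

```bash
python3 plan.py .4352 .0828 .003 86.3 3
```

```text
n 3 turn 0.32
[-0.002, 0.0011, 0.0121]
[-0.002, 0.0012, 0.0121]
[-0.002, 0.0012, 0.0121]
```

Call:
jog_arm(
  rows=[
    [[-0.002,0.0011,0.012],0.3,0.06],
    [[-0.002,0.0011,0.012],0.3,0.06],
    [[-0.002,0.0012,0.012],0.3,0.06],
    [[0,0,0],0,0.06],
    [[0,0,0],0,0.025],
    [[0,0,0],0,0.025],
    [[0,0,0],0,0.02],
    [[0,0,0],0,0.02],
    [[0,0,0],0,0.02],
  ],
  squeeze=30,
)

```text
time_s: 3.57
ee_pos: [0.4359, 0.0828, 0.004]
eef_rot: [3.141, -0.0, 1.507]
force: [0.7, 0.7, 0.0]
grip_width: 0.0304
grip_force: 0.0
```

Call:
jog_arm(
  rows=[
    [[0,0,0],0,0.02],
    [[0,0,0],0,0.02],
    [[0,0,-0.02],0,0.02],
    [[0,0,-0.04],0,0.02],
    [[0,0,-0.04],0,0.02],
    [[0,0,-0.04],0,0.02],
    [[0,0,-0.04],0,0.02],
  ],
)

```text
time_s: 4.15
ee_pos: [0.4346, 0.0826, 0.185]
eef_rot: [-3.14, 0.0, 1.507]
force: [2.1, 0.1, -5.9]
grip_width: 0.0278
grip_force: 30.0
```

```bash
python3 plan.py .455 -.47 .205 108.5 15
```

```text
n 15 turn -1.48
[-0.0367, 0.0037, -0.0013]
[-0.0368, 0.0028, -0.0013]
[-0.0368, 0.0018, -0.0013]
[-0.0369, 0.0009, -0.0013]
[-0.0369, -0.0001, -0.0013]
[-0.0369, -0.001, -0.0013]
[-0.0368, -0.002, -0.0013]
[-0.0367, -0.0029, -0.0013]
[-0.0367, -0.0039, -0.0013]
[-0.0365, -0.0048, -0.0013]
[-0.0364, -0.0058, -0.0013]
[-0.0363, -0.0067, -0.0013]
[-0.0361, -0.0076, -0.0013]
[-0.0359, -0.0086, -0.0013]
[-0.0356, -0.0095, -0.0013]
```

Call:
jog_arm(
  rows=[
    [[-0.037,0.004,-0.001],-1.5,0.02],
    [[-0.037,0.003,-0.001],-1.5,0.02],
    [[-0.037,0.002,-0.001],-1.5,0.02],
    [[-0.037,0.001,-0.001],-1.5,0.02],
    [[-0.037,0,-0.001],-1.5,0.02],
    [[-0.037,-0.001,-0.001],-1.5,0.02],
    [[-0.037,-0.002,-0.001],-1.5,0.02],
    [[-0.037,-0.003,-0.001],-1.5,0.02],
    [[-0.037,-0.004,-0.001],-1.5,0.02],
    [[-0.037,-0.005,-0.001],-1.5,0.02],
    [[-0.036,-0.006,-0.001],-1.5,0.02],
    [[-0.036,-0.007,-0.001],-1.5,0.02],
  ],
)

```text
time_s: 5.15
ee_pos: [0.4523, -0.3628, 0.1946]
eef_rot: [-3.141, -0.002, 1.822]
force: [0.7, 0.7, -6.4]
grip_width: 0.0278
grip_force: 30.0
```

Call:
jog_arm(
  rows=[
    [[-0.036,-0.008,-0.001],-1.5,0.02],
    [[-0.036,-0.008,-0.001],-1.5,0.02],
    [[-0.036,-0.009,-0.001],-1.5,0.02],
    [[0,0,0],0,0.02],
    [[0,0,0],0,0.02],
    [[0,0,0],0,0.02],
  ],
)

```text
time_s: 5.65
ee_pos: [0.4582, -0.4713, 0.1973]
eef_rot: [-3.141, -0.002, 1.899]
force: [0.3, 0.1, -6.1]
grip_width: 0.0278
grip_force: 30.0
```

Run:
```python
from h import *
p=shoot('wrist');X=cloud(p);save(p,'w2.png')
o=get_obs();print(np.round(o['ee_pos'],4),np.round(np.degrees(o['eef_rot']),1),o['time_s'],np.round(o['joint_vel'],2))
hsv=cv2.cvtColor(p['image'],cv2.COLOR_RGB2HSV);H,S,V=[hsv[...,i] for i in range(3)]
print('red');[print(b) for b in blobs(X,((H<8)|(H>172))&(S>120),(.3,.65,-.6,-.3),.01,.08,50)]
print('rim');[print(b) for b in blobs(X,np.ones_like(H,bool),(.3,.62,-.56,-.3),.03,.039,50)]
print('lands');[print(b) for b in blobs(X,np.ones_like(H,bool),(.3,.62,-.56,-.3),.016,.024,50)]
print('blue');[print(b) for b in blobs(X,(H>100)&(H<125)&(S>120),(.35,.65,-.4,-.1),-.01,.06)]
print(search_frame('clip_front',p)[:2],search_frame('clip_back',p)[:2])
```

```text
[ 0.4585 -0.471   0.1979] [-1.800e+02 -1.000e-01  1.089e+02] 5.7 [ 0.01 -0.02  0.   -0.   -0.   -0.  ]
red
((array([ 0.3851, -0.442 ]), (9.6, 35.7), -71.6), 360, np.float64(0.0494), array([263., 142.]))
((array([ 0.5595, -0.3835]), (9.9, 36.1), -71.6), 418, np.float64(0.0494), array([428., 143.]))
rim
((array([ 0.4722, -0.4125]), (119.8, 181.3), 18.7), 1840, np.float64(0.035), array([351., 131.]))
lands
((array([ 0.4725, -0.4129]), (112.7, 174.2), 18.6), 4835, np.float64(0.0193), array([357., 127.]))
((array([ 0.413 , -0.4663]), (26.9, 49.0), -71.3), 613, np.float64(0.0194), array([283., 173.]))
((array([ 0.4673, -0.4497]), (20.0, 21.7), -70.5), 270, np.float64(0.0192), array([330., 169.]))
blue
((array([ 0.5143, -0.2567]), (61.1, 181.5), 10.6), 7896, np.float64(0.0179), array([433.,  24.]))
[{'at': [0.4125, 0.368], 'p': 0.53}] [{'at': [0.675, 0.3613], 'p': 0.92}]
```

View pics/w2.png

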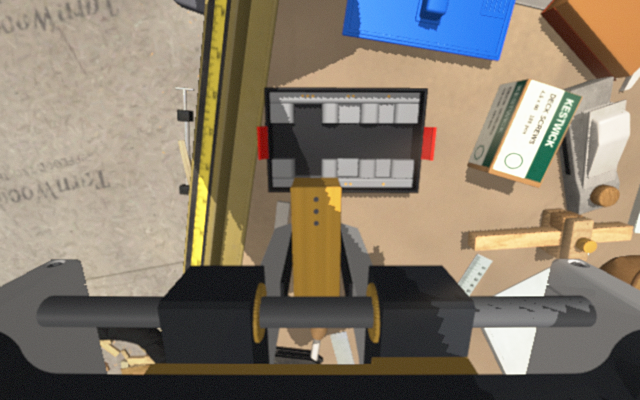

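Wide slot is at the robot-side end (image left, x≈308), so case -x points to the robot; clips at (263,143) and (428,143), case centre (0.4722,-0.4127), yaw 18.6°.

```bash
python3 plan.py .4314 -.4264 .07 108.6 5
```

```text
n 5 turn 0.06
[0.0102, -0.0023, 0.0257]
[0.0102, -0.0023, 0.0257]
[0.0102, -0.0023, 0.0257]
[0.0102, -0.0023, 0.0257]
[0.0102, -0.0023, 0.0257]
```

Call:
jog_arm(
  rows=[
    [[0.01,-0.0023,0.026],0,0.02],
    [[0.01,-0.0023,0.026],0,0.02],
    [[0.01,-0.0023,0.026],0,0.02],
    [[0.01,-0.0023,0.026],0.2,0.02],
    [[0.01,-0.0023,0.026],0,0.02],
    [[0,0,0],0,0.02],
    [[0,0,0],0,0.02],
    [[0,0,0],0,0.02],
  ],
)

```text
time_s: 6.47
ee_pos: [0.4326, -0.4292, 0.0708]
eef_rot: [3.14, 0.003, 1.897]
force: [1.6, -0.2, -5.0]
grip_width: 0.0279
grip_force: 30.0
```

```bash
python3 plan.py .4314 -.4264 .01 108.6 3
```

```text
n 3 turn 0.02
[0.001, -0.0001, 0.0203]
[0.001, -0.0001, 0.0203]
[0.001, -0.0001, 0.0203]
```

Call:
jog_arm(
  rows=[
    [[0.001,0,0.02],0,0.02],
    [[0.001,0,0.015],0,0.02],
    [[0.001,-0.0003,0.013],0,0.02],
    [[0,0,0.008],0,0.02],
    [[0,0,0.005],0,0.02],
    [[0,0,0],0,0.02],
  ],
)

```text
time_s: 6.97
ee_pos: [0.4308, -0.4265, 0.0086]
eef_rot: [3.141, 0.002, 1.896]
force: [0.2, -0.3, -6.1]
grip_width: 0.0273
grip_force: 30.0
```

Call:
jog_arm(
  rows=[
    [[0,0,0],0,0.045],
    [[0,0,0],0,0.045],
    [[0,0,0],0,0.045],
    [[0,0,-0.01],0,0.045],
    [[0,0,-0.03],0,0.045],
    [[0,0,-0.04],0,0.045],
    [[0,0,-0.04],0,0.045],
    [[0,0,-0.03],0,0.045],
  ],
)

```text
time_s: 7.63
ee_pos: [0.4306, -0.426, 0.1621]
eef_rot: [3.14, 0.003, 1.896]
force: [-0.2, -0.6, 0.4]
grip_width: 0.045
grip_force: 0.0
```

```bash
python3 plan.py .5635 .0913 .13 117.2 14
```

```text
n 14 turn -0.61
[0.032, 0.0208, 0.0023]
[0.0317, 0.0211, 0.0023]
[0.0315, 0.0215, 0.0023]
[0.0313, 0.0218, 0.0023]
[0.0311, 0.0222, 0.0023]
[0.0308, 0.0225, 0.0023]
[0.0306, 0.0228, 0.0023]
[0.0303, 0.0231, 0.0023]
[0.0301, 0.0235, 0.0023]
[0.0298, 0.0238, 0.0023]
[0.0296, 0.0241, 0.0023]
[0.0293, 0.0244, 0.0023]
[0.0291, 0.0247, 0.0023]
[0.0288, 0.025, 0.0023]
```

Call:
jog_arm(
  rows=[
    [[0.032,0.021,0.001],-0.6,0.05],
    [[0.032,0.021,0.001],-0.6,0.05],
    [[0.032,0.021,0.001],-0.6,0.05],
    [[0.031,0.022,0.001],-0.6,0.05],
    [[0.031,0.022,0.001],-0.6,0.05],
    [[0.031,0.022,0.002],-0.6,0.05],
    [[0.031,0.023,0.002],-0.6,0.05],
    [[0.03,0.023,0.002],-0.6,0.05],
    [[0.03,0.024,0.002],-0.6,0.05],
    [[0.03,0.024,0.002],-0.6,0.05],
    [[0.03,0.024,0.002],-0.6,0.05],
    [[0.029,0.024,0.002],-0.6,0.05],
  ],
)

```text
time_s: 8.63
ee_pos: [0.5441, 0.0202, 0.1397]
eef_rot: [3.14, 0.001, 2.022]
force: [1.7, 0.2, 0.1]
grip_width: 0.0498
grip_force: 0.0
```

Call:
jog_arm(
  rows=[
    [[0.029,0.025,0.003],-0.6,0.05],
    [[0.029,0.025,0.003],-0.6,0.05],
    [[0,0,0.02],0,0.05],
    [[0,0,0.02],0,0.05],
    [[0,0,0.02],0,0.05],
    [[0,0,0.0],0,0.05],
    [[0,0,0.0],0,0.05],
  ],
)

```text
time_s: 9.22
ee_pos: [0.5631, 0.0923, 0.073]
eef_rot: [-3.141, -0.0, 2.043]
force: [-0.6, 0.6, 0.2]
grip_width: 0.0499
grip_force: 0.0
```

```bash
python3 plan.py .5635 .0913 .002 117.2 3
```

```text
n 3 turn -0.05
[-0.0004, -0.0, 0.0237]
[-0.0004, -0.0, 0.0237]
[-0.0004, -0.0, 0.0237]
```

Call:
jog_arm(
  rows=[
    [[0,0,0.025],0,0.05],
    [[-0.001,0,0.025],0,0.05],
    [[0,0,0.014],0,0.05],
    [[0,0,0.006],0,0.05],
    [[0,0,0],0,0.05],
    [[0,0,0],0,0.012],
    [[0,0,0],0,0.012],
    [[0,0,0],0,0.012],
    [[0,0,0],0,0.012],
    [[0,0,0],0,0.012],
    [[0,0,0],0,0.012],
  ],
)

```text
time_s: 10.13
ee_pos: [0.5639, 0.0915, 0.0031]
eef_rot: [3.141, 0.0, 2.043]
force: [-1.4, 0.3, 5.0]
grip_width: 0.0197
grip_force: 30.0
```

Call:
jog_arm(
  rows=[
    [[0,0,-0.02],0,0.012],
    [[0,0,-0.04],0,0.012],
    [[0,0,-0.04],0,0.012],
    [[0,0,-0.04],0,0.012],
  ],
)

```text
time_s: 10.47
ee_pos: [0.5629, 0.0914, 0.1437]
eef_rot: [-3.14, -0.001, 2.043]
force: [1.1, 0.6, -2.9]
grip_width: 0.0197
grip_force: 30.0
```

```bash
python3 plan.py .4788 -.4105 .13 108.6 14
```

```text
n 14 turn 0.6
[-0.0292, -0.0216, 0.001]
[-0.0294, -0.0213, 0.001]
[-0.0296, -0.021, 0.001]
[-0.0299, -0.0207, 0.001]
[-0.0301, -0.0204, 0.001]
[-0.0303, -0.0201, 0.001]
[-0.0305, -0.0198, 0.001]
[-0.0307, -0.0194, 0.001]
[-0.0309, -0.0191, 0.001]
[-0.0311, -0.0188, 0.001]
[-0.0313, -0.0185, 0.001]
[-0.0315, -0.0181, 0.001]
[-0.0317, -0.0178, 0.001]
[-0.0319, -0.0175, 0.001]
```

Call:
jog_arm(
  rows=[
    [[-0.029,-0.022,0],0.6,0.012],
    [[-0.029,-0.021,0],0.6,0.012],
    [[-0.03,-0.021,0],0.6,0.012],
    [[-0.03,-0.021,0],0.6,0.012],
    [[-0.03,-0.02,0],0.6,0.012],
    [[-0.03,-0.02,0],0.6,0.012],
    [[-0.03,-0.02,0],0.6,0.012],
    [[-0.031,-0.019,0],0.6,0.012],
    [[-0.031,-0.019,0],0.6,0.012],
    [[-0.031,-0.019,0],0.6,0.012],
    [[-0.031,-0.018,0],0.6,0.012],
    [[-0.031,-0.018,0],0.6,0.012],
  ],
)

```text
time_s: 11.47
ee_pos: [0.491, -0.3386, 0.1421]
eef_rot: [-3.141, -0.001, 1.916]
force: [1.7, 0.4, -2.9]
grip_width: 0.0192
grip_force: 30.0
```

Call:
jog_arm(
  rows=[
    [[-0.032,-0.018,0],0.6,0.012],
    [[-0.032,-0.018,0],0.6,0.012],
    [[0,0,0.02],0,0.012],
    [[0,0,0.03],0,0.012],
    [[0,0,0.02],0,0.012],
    [[0,0,0],0,0.012],
    [[0,0,0],0,0.012],
  ],
)

```text
time_s: 12.05
ee_pos: [0.479, -0.4089, 0.0719]
eef_rot: [-3.141, -0.002, 1.896]
force: [0.1, -1.5, -1.8]
grip_width: 0.0198
grip_force: 30.0
```

```bash
python3 plan.py .4788 -.4105 .013 108.6 3
```

```text
n 3 turn 0.02
[-0.0005, -0.0002, 0.0196]
[-0.0005, -0.0002, 0.0196]
[-0.0005, -0.0002, 0.0196]
```

Call:
jog_arm(
  rows=[
    [[-0.0005,-0.0003,0.02],0,0.012],
    [[-0.0005,-0.0003,0.018],0,0.012],
    [[-0.0005,0,0.013],0,0.012],
    [[0,0,0.006],0,0.012],
    [[0,0,0.003],0,0.012],
    [[0,0,0],0,0.012],
  ],
)

```text
time_s: 12.55
ee_pos: [0.4795, -0.4111, 0.0129]
eef_rot: [3.141, 0.0, 1.896]
force: [0.6, 1.2, -2.2]
grip_width: 0.0196
grip_force: 30.0
```

Call:
jog_arm(
  rows=[
    [[0,0,0],0,0.036],
    [[0,0,0],0,0.036],
    [[0,0,0],0,0.036],
    [[0,0,-0.01],0,0.036],
    [[0,0,-0.03],0,0.036],
    [[0,0,-0.04],0,0.036],
    [[0,0,-0.04],0,0.036],
    [[0,0,-0.02],0,0.036],
  ],
)

```text
time_s: 13.22
ee_pos: [0.4802, -0.4118, 0.159]
eef_rot: [3.138, 0.006, 1.896]
force: [0.8, -0.2, 0.2]
grip_width: 0.0363
grip_force: 0.0
```

```bash
python3 plan.py .4322 .191 .14 79.1 16
```

```text
n 16 turn 1.85
[0.0367, 0.0092, 0.0012]
[0.0369, 0.008, 0.0012]
[0.0372, 0.0068, 0.0012]
[0.0374, 0.0056, 0.0012]
[0.0375, 0.0044, 0.0012]
[0.0377, 0.0032, 0.0012]
[0.0377, 0.002, 0.0012]
[0.0378, 0.0008, 0.0012]
[0.0378, -0.0004, 0.0012]
[0.0378, -0.0017, 0.0012]
[0.0377, -0.0029, 0.0012]
[0.0376, -0.0041, 0.0012]
[0.0374, -0.0053, 0.0012]
[0.0372, -0.0065, 0.0012]
[0.037, -0.0077, 0.0012]
[0.0367, -0.0089, 0.0012]
```

Call:
jog_arm(
  rows=[
    [[0.037,0.009,0.001],1.85,0.036],
    [[0.037,0.008,0.001],1.85,0.036],
    [[0.037,0.007,0.001],1.85,0.036],
    [[0.037,0.006,0.001],1.85,0.036],
    [[0.038,0.004,0.001],1.85,0.036],
    [[0.038,0.003,0.001],1.85,0.036],
    [[0.038,0.002,0.001],1.85,0.036],
    [[0.038,0.001,0.001],1.85,0.036],
    [[0.038,0,0.001],1.85,0.036],
    [[0.038,-0.002,0.001],1.85,0.036],
    [[0.038,-0.003,0.001],1.85,0.036],
    [[0.038,-0.004,0.001],1.85,0.036],
  ],
)

```text
time_s: 14.22
ee_pos: [0.443, 0.0452, 0.1417]
eef_rot: [3.14, -0.0, 1.507]
force: [0.6, 0.4, -0.4]
grip_width: 0.0361
grip_force: 0.0
```

Call:
jog_arm(
  rows=[
    [[0.037,-0.005,0.001],1.85,0.036],
    [[0.037,-0.006,0.001],1.85,0.036],
    [[0.037,-0.008,0.001],1.85,0.036],
    [[0.037,-0.009,0.001],1.85,0.036],
    [[0,0,0.03],0,0.036],
    [[0,0,0.03],0,0.036],
    [[0,0,0.02],0,0.036],
    [[0,0,0],0,0.036],
    [[0,0,0],0,0.036],
  ],
)

```text
time_s: 14.97
ee_pos: [0.4319, 0.1938, 0.0572]
eef_rot: [-3.141, 0.0, 1.38]
force: [0.5, 0.2, 1.0]
grip_width: 0.0361
grip_force: 0.0
```

```bash
python3 plan.py .4322 .191 .003 79.1 3
```

```text
n 3 turn -0.02
[-0.0009, 0.0003, 0.0181]
[-0.0009, 0.0003, 0.0181]
[-0.0009, 0.0003, 0.0181]
```

Call:
jog_arm(
  rows=[
    [[-0.001,0.0003,0.02],0,0.036],
    [[-0.001,0.0003,0.018],0,0.036],
    [[-0.001,0,0.011],0,0.036],
    [[0,0,0.0055],0,0.036],
    [[0,0,0],0,0.036],
    [[0,0,0],0,0.006],
    [[0,0,0],0,0.006],
    [[0,0,0],0,0.006],
    [[0,0,0],0,0.006],
    [[0,0,0],0,0.006],
    [[0,0,0],0,0.006],
  ],
)

```text
time_s: 15.88
ee_pos: [0.4322, 0.1909, 0.0026]
eef_rot: [3.141, -0.0, 1.38]
force: [-1.4, -0.2, 7.0]
grip_width: 0.0118
grip_force: 30.0
```

Call:
jog_arm(
  rows=[
    [[0,0,-0.02],0,0.006],
    [[0,0,-0.04],0,0.006],
    [[0,0,-0.04],0,0.006],
    [[0,0,-0.035],0,0.006],
    [[0,0,0],0,0.006],
  ],
)

```text
time_s: 16.3
ee_pos: [0.4343, 0.1917, 0.1434]
eef_rot: [3.133, -0.005, 1.38]
force: [0.0, -0.3, 0.3]
grip_width: 0.0115
grip_force: 30.0
```

```bash
python3 plan.py .5205 -.3964 .14 108.6 16
```

```text
n 16 turn -1.85
[-0.0351, 0.0123, 0.0002]
[-0.0354, 0.0111, 0.0002]
[-0.0358, 0.01, 0.0002]
[-0.0361, 0.0088, 0.0002]
[-0.0363, 0.0077, 0.0002]
[-0.0366, 0.0065, 0.0002]
[-0.0368, 0.0053, 0.0002]
[-0.0369, 0.0041, 0.0002]
[-0.037, 0.0029, 0.0002]
[-0.0371, 0.0017, 0.0002]
[-0.0371, 0.0005, 0.0002]
[-0.0371, -0.0007, 0.0002]
[-0.0371, -0.0019, 0.0002]
[-0.037, -0.0031, 0.0002]
[-0.0369, -0.0042, 0.0002]
[-0.0367, -0.0054, 0.0002]
```

Call:
jog_arm(
  rows=[
    [[-0.035,0.012,0],-1.85,0.006],
    [[-0.035,0.011,0],-1.85,0.006],
    [[-0.036,0.01,0],-1.85,0.006],
    [[-0.036,0.009,0],-1.85,0.006],
    [[-0.036,0.008,0],-1.85,0.006],
    [[-0.037,0.006,0],-1.85,0.006],
    [[-0.037,0.005,0],-1.85,0.006],
    [[-0.037,0.004,0],-1.85,0.006],
    [[-0.037,0.003,0],-1.85,0.006],
    [[-0.037,0.002,0],-1.85,0.006],
    [[-0.037,0.001,0],-1.85,0.006],
    [[-0.037,-0.001,0],-1.85,0.006],
  ],
)

```text
time_s: 17.3
ee_pos: [0.4961, -0.2517, 0.1364]
eef_rot: [-3.141, -0.0, 1.768]
force: [0.3, 1.3, -1.1]
grip_width: 0.0117
grip_force: 30.0
```

Call:
jog_arm(
  rows=[
    [[-0.037,-0.002,0],-1.85,0.006],
    [[-0.037,-0.003,0],-1.85,0.006],
    [[-0.037,-0.004,0],-1.85,0.006],
    [[-0.037,-0.005,0],-1.85,0.006],
    [[0,0,0.02],0,0.006],
    [[0,0,0.03],0,0.006],
    [[0,0,0.02],0,0.006],
    [[0,0,0],0,0.006],
    [[0,0,0],0,0.006],
  ],
)

```text
time_s: 18.05
ee_pos: [0.5182, -0.3965, 0.0662]
eef_rot: [-3.14, -0.002, 1.896]
force: [0.6, -0.6, -0.7]
grip_width: 0.0116
grip_force: 30.0
```

```bash
python3 plan.py .5205 -.3964 .0165 108.6 3
```

```text
n 3 turn 0.01
[-0.0002, 0.0007, 0.0166]
[-0.0002, 0.0007, 0.0166]
[-0.0002, 0.0007, 0.0166]
```

Call:
jog_arm(
  rows=[
    [[-0.0002,0.0007,0.018],0,0.006],
    [[-0.0002,0.0007,0.015],0,0.006],
    [[-0.0002,0.0007,0.01],0,0.006],
    [[0,0,0.005],0,0.006],
    [[0,0,0.001],0,0.006],
    [[0,0,0],0,0.006],
  ],
)

```text
time_s: 18.55
ee_pos: [0.5211, -0.397, 0.0188]
eef_rot: [3.141, 0.001, 1.896]
force: [0.4, 0.7, -0.8]
grip_width: 0.0115
grip_force: 30.0
```

Call:
jog_arm(
  rows=[
    [[0,0,0.0025],0,0.006],
    [[0,0,0],0,0.006],
    [[0,0,0],0,0.03],
    [[0,0,0],0,0.03],
    [[0,0,0],0,0.03],
    [[0,0,-0.01],0,0.03],
    [[0,0,-0.03],0,0.03],
    [[0,0,-0.04],0,0.03],
    [[0,0,-0.04],0,0.03],
    [[0,0,-0.04],0,0.03],
    [[0,0,0],0,0.03],
  ],
)

```text
time_s: 19.47
ee_pos: [0.5227, -0.3984, 0.1856]
eef_rot: [3.135, 0.011, 1.896]
force: [1.4, -0.4, 1.5]
grip_width: 0.0302
grip_force: 0.0
```

Call:
jog_arm(
  rows=[
    [[-0.025,-0.03,-0.01],0,0.06],
    [[-0.025,-0.03,0],0,0.06],
    [[0,0,0],0,0.06],
    [[0,0,0],0,0.06],
    [[0,0,0],0,0.06],
  ],
)

```text
time_s: 19.88
ee_pos: [0.4799, -0.4631, 0.1857]
eef_rot: [3.141, -0.0, 1.896]
force: [0.2, 0.3, 0.5]
grip_width: 0.0587
grip_force: 0.0
```

Run:
```python
from h import *
p=shoot('wrist');X=cloud(p);save(p,'w3.png')
o=get_obs();print(np.round(o['ee_pos'],4),np.round(np.degrees(o['eef_rot']),1),o['time_s'],np.round(o['joint_vel'],2))
hsv=cv2.cvtColor(p['image'],cv2.COLOR_RGB2HSV);H,S,V=[hsv[...,i] for i in range(3)]
print('brass')
for b in blobs(X,(H>12)&(H<30)&(S>120),(.35,.62,-.55,-.3),.008,.06,100):
    d=b[0][0]-[.4722,-.4127];a=np.radians(18.6);print(b,np.round(1000*np.array([d@[np.cos(a),np.sin(a)],d@[-np.sin(a),np.cos(a)]]),1))
print('blue');[print(b) for b in blobs(X,(H>100)&(H<125)&(S>120),(.35,.65,-.4,-.1),.035,.06)]
```

```text
[ 0.4803 -0.4627  0.1857] [180.   -0.  108.7] 19.9333 [ 0.01 -0.    0.   -0.    0.   -0.  ]
brass
((array([ 0.4298, -0.4273]), (31.0, 80.5), -71.2), 1856, np.float64(0.0324), array([286., 141.])) [-44.8  -0.3]
((array([ 0.5211, -0.3964]), (15.2, 78.6), -71.1), 772, np.float64(0.0244), array([367., 141.])) [51.5 -0.1]
((array([ 0.4802, -0.4132]), (19.6, 82.1), -71.0), 1244, np.float64(0.0284), array([330., 143.])) [ 7.4 -3. ]
blue
((array([ 0.5142, -0.2558]), (8.6, 22.6), 16.5), 247, np.float64(0.0411), array([416.,   5.]))
```

View pics/w3.png

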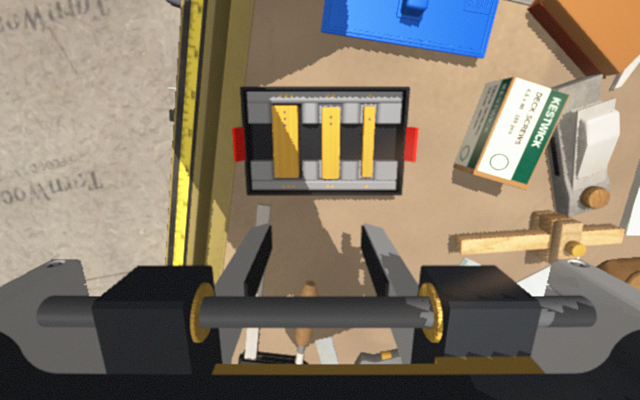

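All three bars (286,141), (330,143), (367,141) lie flat in their slots with tops at the right heights. Now the cover.

```bash
python3 plan.py .5 -.29 .19 100.5 5
```

```text
n 5 turn 1.63
[0.0315, 0.0148, -0.0009]
[0.0319, 0.0139, -0.0009]
[0.0323, 0.013, -0.0009]
[0.0326, 0.0121, -0.0009]
[0.0329, 0.0111, -0.0009]
```

Call:
jog_arm(
  rows=[
    [[0.0315,0.015,-0.001],1.6,0.06],
    [[0.032,0.014,-0.001],1.6,0.06],
    [[0.032,0.013,-0.001],1.6,0.06],
    [[0.0325,0.012,-0.001],1.6,0.06],
    [[0.033,0.011,-0.001],1.6,0.06],
    [[0,0,0],0,0.06],
    [[0,0,0],0,0.06],
    [[0,0,0],0,0.06],
  ],
)

```text
time_s: 20.6
ee_pos: [0.5, -0.2905, 0.1907]
eef_rot: [3.141, 0.0, 1.758]
force: [-0.1, -1.6, 0.4]
grip_width: 0.0596
grip_force: 0.0
```

Run:
```python
from h import *
p=shoot('wrist');X=cloud(p);save(p,'w4.png')
o=get_obs();print(np.round(o['ee_pos'],4),np.round(np.degrees(o['eef_rot']),1),o['time_s'],np.round(o['joint_vel'],2))
hsv=cv2.cvtColor(p['image'],cv2.COLOR_RGB2HSV);H,S,V=[hsv[...,i] for i in range(3)]
B=(H>100)&(H<125)&(S>100)
print('rib');[print(b) for b in blobs(X,B,(.35,.65,-.4,-.1),.037,.06)]
print('plate');[print(b) for b in blobs(X,B,(.35,.65,-.4,-.1),.01,.06)]
print('plate');[print(b) for b in blobs(X,B,(.35,.65,-.4,-.1),-.01,.06)]
```

```text
[ 0.4998 -0.291   0.1905] [180.    0.  100.7] 20.65 [-0.02  0.01 -0.   -0.   -0.    0.  ]
rib
((array([ 0.5096, -0.227 ]), (21.3, 62.9), -78.9), 1129, np.float64(0.0414), array([335., 133.]))
plate
((array([ 0.509 , -0.2277]), (120.0, 181.3), 10.3), 15756, np.float64(0.0179), array([334., 130.]))
plate
((array([ 0.5095, -0.2264]), (122.1, 191.0), 10.0), 15820, np.float64(0.0179), array([334., 130.]))
```

View pics/w4.png

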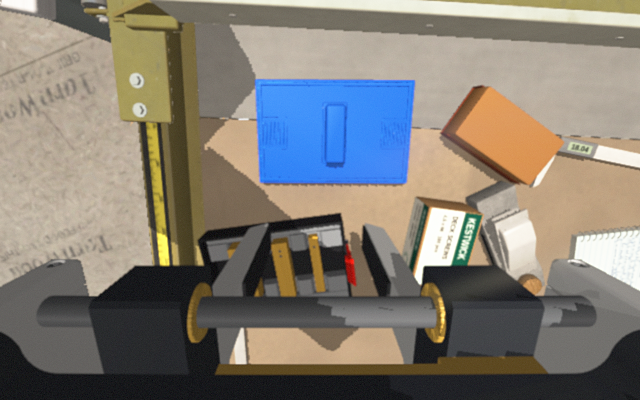

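Cover rib is at (335,133), centre ≈ (0.5093,-0.2273), yaw 10.5°; the area around is clear.

```bash
python3 plan.py .5093 -.2273 .06 100.7 4
```

```text
n 4 turn -0.01
[0.0152, 0.0053, 0.0326]
[0.0152, 0.0053, 0.0326]
[0.0152, 0.0053, 0.0326]
[0.0152, 0.0053, 0.0326]
```

Call:
jog_arm(
  rows=[
    [[0.015,0.0053,0.03],0,0.05],
    [[0.015,0.0053,0.032],0,0.05],
    [[0.015,0.0053,0.032],0,0.05],
    [[0.0155,0.0053,0.032],0,0.05],
    [[0,0,0],0,0.05],
    [[0,0,0],0,0.05],
    [[0,0,0],0,0.05],
  ],
)

```text
time_s: 21.23
ee_pos: [0.51, -0.2288, 0.0659]
eef_rot: [3.14, 0.001, 1.756]
force: [0.6, -0.7, -0.5]
grip_width: 0.0499
grip_force: 0.0
```

```bash
python3 plan.py .5093 -.2273 .0205 100.6 2
```

```text
n 2 turn 0.0
[0.0008, -0.0002, 0.0227]
[0.0008, -0.0002, 0.0227]
```

Call:
jog_arm(
  rows=[
    [[0.0008,0,0.023],0,0.05],
    [[0.0008,0,0.014],0,0.05],
    [[0,0,0.008],0,0.05],
    [[0,0,0],0,0.05],
    [[0,0,0],0,0.015],
    [[0,0,0],0,0.015],
    [[0,0,0],0,0.015],
    [[0,0,0],0,0.015],
    [[0,0,0],0,0.015],
  ],
  squeeze=55,
)

```text
time_s: 21.98
ee_pos: [0.5093, -0.2259, 0.0201]
eef_rot: [3.141, 0.001, 1.757]
force: [-0.6, -0.1, 2.5]
grip_width: 0.0218
grip_force: 55.0
```

Call:
jog_arm(
  rows=[
    [[0,0,-0.015],0,0.015],
    [[0,0,-0.025],0,0.015],
    [[0,0,-0.03],0,0.015],
    [[0,0,-0.03],0,0.015],
    [[0,0,0],0,0.015],
    [[0,0,0],0,0.015],
  ],
)

```text
time_s: 22.48
ee_pos: [0.5096, -0.226, 0.1208]
eef_rot: [3.139, 0.002, 1.757]
force: [-0.2, -0.8, -2.1]
grip_width: 0.0218
grip_force: 55.0
```

```bash
python3 plan.py .4718 -.4114 .115 108.6 8
```

```text
n 8 turn -0.99
[-0.0219, -0.0089, 0.0007]
[-0.0217, -0.0093, 0.0007]
[-0.0216, -0.0097, 0.0007]
[-0.0214, -0.0101, 0.0007]
[-0.0212, -0.0104, 0.0007]
[-0.0211, -0.0108, 0.0007]
[-0.0209, -0.0112, 0.0007]
[-0.0207, -0.0115, 0.0007]
```

Call:
jog_arm(
  rows=[
    [[-0.022,-0.009,0.001],-1,0.015],
    [[-0.022,-0.009,0.001],-1,0.015],
    [[-0.0215,-0.01,0.001],-1,0.015],
    [[-0.0215,-0.01,0.001],-1,0.015],
    [[-0.021,-0.0105,0.001],-1,0.015],
    [[-0.021,-0.011,0.001],-1,0.015],
    [[-0.021,-0.011,0.001],-1,0.015],
    [[-0.021,-0.0115,0.001],-1,0.015],
    [[0,0,0.015],0,0.015],
    [[0,0,0],0,0.015],
    [[0,0,0],0,0.015],
    [[0,0,0],0,0.015],
  ],
)

```text
time_s: 23.48
ee_pos: [0.4713, -0.411, 0.0961]
eef_rot: [-3.141, -0.001, 1.897]
force: [0.7, 0.4, -0.7]
grip_width: 0.0218
grip_force: 55.0
```

```bash
python3 plan.py .4718 -.4114 .053 108.6 3
python3 - <<'E'
from h import *
p=shoot('wrist');X=cloud(p);save(p,'w5.png')
hsv=cv2.cvtColor(p['image'],cv2.COLOR_RGB2HSV);H,S,V=[hsv[...,i] for i in range(3)]
B=(H>100)&(H<125)&(S>100)
o=get_obs();print(np.round(o['ee_pos'],4),np.degrees(o['eef_rot'][2]))
[print(b) for b in blobs(X,B,(.35,.65,-.55,-.25),.085,.105)]
E
```

```text
n 3 turn 0.02
[-0.0002, 0.0001, 0.0144]
[-0.0002, 0.0001, 0.0144]
[-0.0002, 0.0001, 0.0144]
[ 0.4716 -0.4111  0.0966] 108.68307120443818
((array([ 0.4668, -0.3993]), (92.1, 182.1), 18.7), 28351, np.float64(0.0937), array([316., 201.]))
((array([ 0.4691, -0.4475]), (2.9, 23.8), -72.2), 75, np.float64(0.0941), array([297., 285.]))
((array([ 0.4945, -0.4384]), (2.2, 24.1), -71.3), 68, np.float64(0.0942), array([336., 285.]))
```

View pics/w5.png

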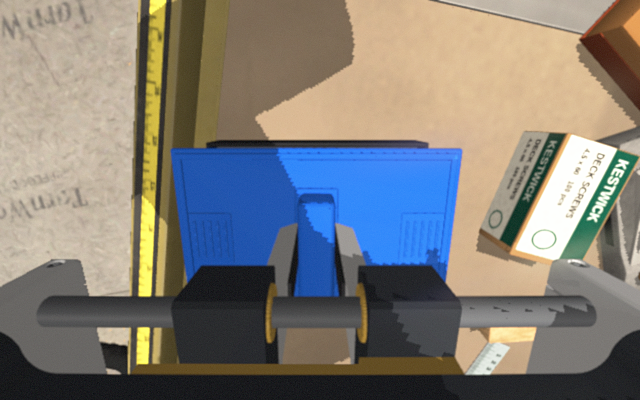

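Cover is held level over the case, edges (173..461) centred and aligned with the case edge seen behind it. I'll lower it.

Call:
jog_arm(
  rows=[
    [[-0.0003,0.0006,0.015],0,0.015],
    [[-0.0002,0,0.014],0,0.015],
    [[0,0,0.008],0,0.015],
    [[0,0,0.003],0,0.015],
    [[0,0,0],0,0.015],
    [[0,0,0],0,0.015],
  ],
  squeeze=60,
)

```text
time_s: 24.03
ee_pos: [0.4723, -0.4121, 0.0572]
eef_rot: [3.141, 0.001, 1.896]
force: [0.6, 1.2, -0.8]
grip_width: 0.0214
grip_force: 60.0
```

Call:
jog_arm(
  rows=[
    [[0,0,0.003],0,0.015],
    [[0,0,0.002],0,0.015],
    [[0,0,0.002],0,0.015],
    [[0,0,0.002],0,0.015],
    [[0,0,0],0,0.015],
  ],
)

```text
time_s: 24.45
ee_pos: [0.473, -0.4129, 0.0495]
eef_rot: [3.14, 0.004, 1.896]
force: [-0.7, 0.7, 11.3]
grip_width: 0.0218
grip_force: 60.0
```

Call:
jog_arm(
  rows=[
    [[0,0,0.002],0,0.015],
    [[0,0,0.002],0,0.015],
    [[0,0,0.002],0,0.015],
    [[0,0,0.002],0,0.015],
    [[0,0,0],0,0.015],
    [[0,0,0],0,0.015],
  ],
)

```text
time_s: 24.95
ee_pos: [0.4725, -0.4127, 0.0419]
eef_rot: [3.141, 0.002, 1.896]
force: [-6.6, 3.5, 20.6]
grip_width: 0.0213
grip_force: 60.0
```

Call:
jog_arm(
  rows=[
    [[0,0,0.001],0,0.015],
    [[0,0,0.001],0,0.015],
    [[0,0,0],0,0.015],
    [[0,0,0],0,0.015],
  ],
)

```text
time_s: 25.28
ee_pos: [0.4725, -0.4127, 0.0419]
eef_rot: [3.141, 0.003, 1.896]
force: [-14.9, 10.6, 40.5]
grip_width: 0.0214
grip_force: 60.0
```

Bottomed out at the expected height. Release, lift, step back and look.

Call:
jog_arm(
  rows=[
    [[0,0,-0.002],0,0.015],
    [[0,0,0],0,0.05],
    [[0,0,0],0,0.05],
    [[0,0,0],0,0.05],
    [[0,0,-0.02],0,0.05],
    [[0,0,-0.04],0,0.05],
    [[0,0,-0.04],0,0.05],
    [[-0.035,0,-0.02],0,0.05],
    [[-0.035,0,-0.02],0,0.05],
    [[0,0,0],0,0.05],
    [[0,0,0],0,0.05],
    [[0,0,0],0,0.05],
  ],
)

```text
time_s: 26.28
ee_pos: [0.4939, -0.4776, 0.1778]
eef_rot: [-3.141, -0.002, 1.896]
force: [0.1, -0.8, -0.6]
grip_width: 0.05
grip_force: 0.0
```

Run:
```python
from h import *
p=shoot('wrist');X=cloud(p);save(p,'w6.png')
o=get_obs();print(np.round(o['ee_pos'],4),o['time_s'],o['force'])
hsv=cv2.cvtColor(p['image'],cv2.COLOR_RGB2HSV);H,S,V=[hsv[...,i] for i in range(3)]
B=(H>100)&(H<125)&(S>100)
print([b for b in blobs(X,B,(.35,.65,-.55,-.25),.03,.05)])
print('red');[print(b) for b in blobs(X,((H<8)|(H>172))&(S>120),(.3,.65,-.6,-.3),.01,.08,50)]
a=np.radians(18.6)
for lx in(-80,-45,45,80):
  for ly in(-50,0,50):
    q=np.array([.4722+(lx*np.cos(a)-ly*np.sin(a))/1000,-.4127+(lx*np.sin(a)+ly*np.cos(a))/1000])
    m=B&(np.hypot(X[...,0]-q[0],X[...,1]-q[1])<.006); print(lx,ly,m.sum(),np.round(np.median(X[m][:,2])*1000,1) if m.sum() else None)
cv2.imwrite('pics/w6c.png',cv2.resize(cv2.cvtColor(p['image'],cv2.COLOR_RGB2BGR)[60:260,180:480],None,fx=2.5,fy=2.5))
```

```text
[ 0.4939 -0.4773  0.1778] 26.3333 [ 0.75983209  0.00697291 -0.45042051]
[((array([ 0.4723, -0.4139]), (119.4, 181.8), 18.6), 18079, np.float64(0.0397), array([316., 124.]))]
red
((array([ 0.3847, -0.4422]), (8.4, 35.7), -71.5), 389, np.float64(0.0505), array([227., 127.]))
((array([ 0.5599, -0.383 ]), (8.8, 35.5), -71.4), 388, np.float64(0.0507), array([407., 127.]))
-80 -50 98 39.7
-80 0 102 40.2
-80 50 119 39.8
-45 -50 101 39.6
-45 0 100 39.3
-45 50 118 39.8
45 -50 90 39.6
45 0 100 39.5
45 50 117 39.6
80 -50 98 39.7
80 0 103 40.2
80 50 121 40.0
```

View pics/w6c.png

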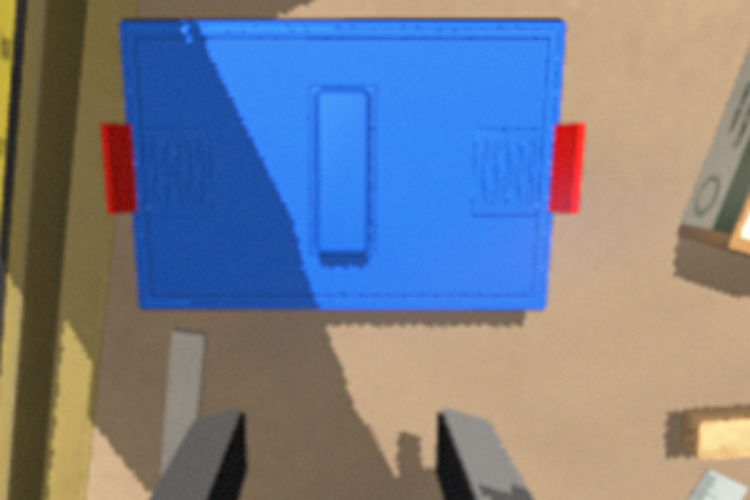

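The cover lies level, with its top at 40 mm all round. Both red clips, at (118,168) and (568,168) in the crop, overlap its edges, so I'm handing in.

```bash
python3 -c "
from station import *
print(hand_in())"
```

```text
the job is handed in; nothing more can be done
None
```

The three brass bars are in their own slots, the cover is clipped down and level at both ends, and I handed the job in at about 26 s; the grey bar and six-sided rod were not touched.

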